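Empty the lamp turret and close the lamp house

ROBOT

A 6-joint arm with a two-finger parallel gripper is mounted at the origin on a cart in front of the work surface, level with it; the furniture and walls round the work are solid. World frame = base frame: x ahead of the robot, y to its left, z up, the work surface at z = 0. Lengths are in m, angles in rad, forces in N, time in s.
With the tool pointing down it reaches from about 0.25 to 0.775 m from the base axis. Payload 4 kg.
Tool frame: the origin (TCP) lies at the very end of the fingers, on their centre line; the grasp point (between the pads) lies 19 mm behind it; z points along the fingers, y is the line along which they close (so a half turn about z gives the same grasp; the last joint's range is limited). The gripper opens to 94 mm and grips with 3 to 60 N. Pads are 16 mm wide; open, the fingers measure 119 mm over their backs; the gripper's body (75 mm by 177 mm) begins 78 mm behind the grasp point.
Start: joints at [1.194, 0.087, 1.371, -0, 1.684, -0.103], TCP at [0.149, 0.53, 0.206] pointing down, gripper open.
Joint ranges: [-3.1, 3.1], [-0.76, 2.03], [0.27, 2.55], [-1.08, 4.22], [0.17, 2.65], [-2.57, 2.57]. Speed limits (rad/s): [2.79, 2.79, 3.14, 3.14, 3.14, 3.14].

INTERFACE

Orientations are given as a unit quaternion [x, y, z, w].
In Python, from rig import telemetry, vision, ctrl gives the robot as it stands.
- The arm moves only by the tool servo_tool, never from a script. Its argument "motion" is a list of rows, each a list of 5 numbers: the shift along the world's x, y, z in m, then the turn about the world's z in rad, then the opening, from 0 (shut) to 1 (fully open). In form: [[x, y, z, turn, grip], ...]. A call has 1 to 12 rows; each row is the pose to reach, as a shift and turn from the pose commanded when the call began; what a row does not reach only later rows make up. A row lasts 1/8 s, in which the tool goes at most 62.5 mm and 10.7 degrees, less where a joint would pass 70% of its speed; a pose out of reach is approached as far as the arm can. A call with a gripper value outside its range is refused whole. The fingers move at their own pace and stop on an object; "newtons" is the grip in N (left out, the last holds). Time passes only in rows, so rows that repeat a pose let the fingers close. It gives the time, the measured TCP pose, the force, the opening and the grip force at its end, in the units of the state.
- telemetry.state(): the state, without advancing time (a new reading comes with each control period).
- vision.capture(name): name is "side" or "top"; returns a dict with "image" (384x512x3 uint8, red, green, blue), "fx", "fy", "cx", "cy" (pixels), "world_from_camera" (4x4, takes a point from camera to world coordinates). Camera axes: x right, y up, looking along -z (the intrinsics and any distortion apply to the point x, -y, -z); pixel columns grow to the right and rows downward; lengths in m; the calibration is good to about 2 mm. A picture is of the moment at which its call begins. There is no depth.
- ctrl.job_done(): hands the job in; it is judged then, once.
Trained networks look in a picture, given as the dict that the camera call returned (one of the last four; its "shot" number tells which), for a name from the list of things; names that differ only in an ending like _2 or _b are one class to them, and where a whole thing is asked for, a point or a joint stands for the part that bears it (a point fixed in the world has none). Each returns a list of dicts, best first, with "score" (0 to 1); they miss things now and then, are a little off and sometimes report something else, mostly with a low value. They report only what shows in the picture. A call takes as long as a camera call. They do not tell look-alikes from the thing itself.
- vision.spot_in(picture, target): "xy" ([column, row] in pixels, amid what is visible of it).
- vision.trace(picture, target): "mask" (384x512 bool, what is visible of it) and "xy" ([column, row] in pixels, amid what is visible of it).
The state is a dict: "time_s": time; "joints": joint angles; "dq": joint speeds; "joint_efforts": joint torques, N m; "tool_pos": TCP position; "tcp_rot": TCP orientation; "force": force on the tool from outside, world axes, zero at the start; "moment": the same for the moment, N m; "finger_gap": opening from 0.0 (shut) to 1.0 (fully open); "grasp_force": force on a finger pad.
Only numpy, scipy, OpenCV 4.12 (cv2) and the standard library are available. Lean on these libraries where they do the work, as an engineer would, in place of code of your own. Each camera call takes 0.05 s, during which the arm holds its last target. There are 200 camera calls.

TASK

Take all the fitted lamps out of the lamp house: turn the turret (it has a knob on top) to bring each lamp to the opening at the front, unscrew it (about a quarter turn anticlockwise, seen from above) and put it in the white tray. Then close the opening with the cover plate: tilt its edge in under the overhanging lip and lower the other edge until the plate lies flat in its recess. Leave the other things on the worktop where they are.

Things in the scene. Friction and masses are not known exactly. Their poses are not given: they have to be found in the camera images.
- pocket (a point): Recess for the cover in the lamp house's deck, 92 (x) by 144 mm (y), round an opening 72 x 120 mm. Point: centre of its floor (a ledge 8 to 12 mm wide round the opening), 112 mm over the worktop; z up, x toward the turret knob (away from the robot), y left. Its walls are 6 mm high at the rear (+x) and the sides; the front (-x) wall, at x = -46 mm, carries a lip.
- lip (a point): Overhanging lip at the recess's front, robot side, 104 mm wide: it reaches 12 mm over the recess (pocket x = -46 to -34 mm), its underside 9.5 mm and its top 13.5 mm over the recess floor. Point: middle of its free lower edge. Axes as pocket.
- lamp_house: Lamp house: grey box, 240 deep, 220 mm wide, deck top 118 mm over the worktop (clear window at the rear), fixed; inside it a four-place lamp turret. Origin on the worktop under the turret's axis, 78 mm behind the recess centre; x away from the robot. Fitted lamps' tops pass 5 mm under the deck, so only the lamp in the opening can be taken out.
- turret (a joint): How far the turret has been turned since the start, rad, growing anticlockwise seen from above; turns both ways (-7 to 7), stays where left (friction 0.2 N m). It starts at 0 in any position. Its four sockets stand 90 degrees apart, 74 mm from the axis. In a socket, a locked lamp has its lugs across the turret radius (up to 0.12 rad anticlockwise of square).
- turret_knob (a point): Black bar knob on the turret's axis, above the deck: bar 30 mm long (x), 12 mm thick (y), turning with the turret. The sockets lie along its x and y axes, both ways: one is at the front, 4 mm behind the recess centre, when the bar is parallel or square to the pocket's x. Point: on the axis, 34.5 mm over the recess floor; the bar reaches from 22 mm below it to 7.5 mm above.
- cover_mid (a point): Cover: aluminium plate 88 (x) by 138 mm (y), 5 mm thick, with a black upright grip bar across its middle, 10 mm thick (x), 60 mm long (y), up to 35 mm over the underside. Point: centre, 17.5 mm over the underside; z up. Same both ways round. 0.18 kg. Lies flat on the worktop before the lamp house, at one side.
- tray_in (a point): White open tray, 120 (x) by 170 mm (y) outside, walls 4 mm thick, 30 mm high, fixed on the worktop before the lamp house, at the other side. Point: centre of its inner floor.
- lamp1_mid (a point): Lamp, aluminium cylinder 32 mm across, a black band near its top, 78 mm long, 0.09 kg; near the foot a 50 mm flange, at the foot a 42 x 14 mm cross bar (lugs, its x axis). Point: on its axis (z, up when fitted), 39 mm from each end; fitted, 48 mm below the recess floor. The lugs lock under socket lips; free when turned 65 to 105 degrees anticlockwise (stop at 110), then it lifts straight out. May be absent.
- lamp2_mid (a point): Lamp, aluminium cylinder 32 mm across, a black band near its top, 78 mm long, 0.09 kg; near the foot a 50 mm flange, at the foot a 42 x 14 mm cross bar (lugs, its x axis). Point: on its axis (z, up when fitted), 39 mm from each end; fitted, 48 mm below the recess floor. The lugs lock under socket lips; free when turned 65 to 105 degrees anticlockwise (stop at 110), then it lifts straight out. May be absent.
- lamp3_mid (a point): Lamp, aluminium cylinder 32 mm across, a black band near its top, 78 mm long, 0.09 kg; near the foot a 50 mm flange, at the foot a 42 x 14 mm cross bar (lugs, its x axis). Point: on its axis (z, up when fitted), 39 mm from each end; fitted, 48 mm below the recess floor. The lugs lock under socket lips; free when turned 65 to 105 degrees anticlockwise (stop at 110), then it lifts straight out. May be absent.
- lamp4_mid (a point): Lamp, aluminium cylinder 32 mm across, a black band near its top, 78 mm long, 0.09 kg; near the foot a 50 mm flange, at the foot a 42 x 14 mm cross bar (lugs, its x axis). Point: on its axis (z, up when fitted), 39 mm from each end; fitted, 48 mm below the recess floor. The lugs lock under socket lips; free when turned 65 to 105 degrees anticlockwise (stop at 110), then it lifts straight out. May be absent.
- timer: grey bench timer, 52 x 66 x 21 mm, between the robot and the lamp house; origin at the centre of its underside. Not part of the job.
- beaker: empty glass beaker, 73 mm wide, 93 mm high, left of the lamp house; origin at the centre of its underside. Not part of the job.
- tape_roll: yellow roll of tape, 97 mm wide, 18 mm high, lying right of the lamp house; origin at the centre of its underside. Not part of the job.
- wash_bottle: white wash bottle with a bent spout, 210 mm high, right of the lamp house; origin at the centre of its underside. Not part of the job.
- cover: the cover plate itself; origin at the centre of its underside (see cover_mid)
- lamp1: the same lamp; origin at the centre of its foot
- lamp2: the same lamp; origin at the centre of its foot
- lamp3: the same lamp; origin at the centre of its foot
- lamp4: the same lamp; origin at the centre of its foot
Not all that is in view belongs to the job. Leave any brown look-alike of the part that bears tray_in alone.

How it is judged:
By the outcome, as a careful person would: the job done as asked, in the order asked, and still so for the second after the job is handed in, with the robot touching nothing.
Of lamp1, lamp2, lamp3, lamp4 only 2 to 3 are there at a start; the rules pass over those that are not, and their reading is None.
At some moment in a run one of cover may be knocked a few centimetres aside while the robot is not near it.
Once in a run the grip may slacken for a moment while it holds something.
It also fails if it takes over 210 s, if anything falls off the work surface, if the arm or the gripper's body presses on something with over 40 N, if the wrist force passes 120 N, or if a joint passes its speed limit or range.

## Working session

There is one attempt and no reset: what is moved stays moved. The work goes in short steps, Python scripts to look and compute and a tool call to move; the robot and the scene stay as the last step left them, time stands still between calls to the robot, and variables do not carry over. Pictures are saved under pics/ and viewed, at most 14 in all, crops included, and the job is handed in when it is done.

Besides the shell and the picture viewer there is one more tool, called after "Request:" by a JSON object that holds its "method" and its "body", one argument or row to a line. servo_tool: Moves the arm, as the interface text tells. Its arguments: {"type":"object","properties":{"motion":{"type":"array"},"newtons":{"type":"number"}},"required":["motion"]}

```bash
mkdir -p pics
cat > h.py <<'E'
import numpy as np, cv2
from rig import telemetry, vision, ctrl
def cap(n,fn=None):
    p=vision.capture(n)
    if fn: cv2.imwrite('pics/'+fn,p['image'][:,:,::-1])
    return p
def ray(p,xy):
    M=np.array(p['world_from_camera']); d=M[:3,:3]@np.array([(xy[0]-p['cx'])/p['fx'],-(xy[1]-p['cy'])/p['fy'],-1]); return M[:3,3],d
def atz(p,xy,z):
    o,d=ray(p,xy); return o+d*(z-o[2])/d[2]
def proj(p,X):
    M=np.array(p['world_from_camera']); c=M[:3,:3].T@(np.array(X)-M[:3,3]); return [p['cx']-p['fx']*c[0]/c[2],p['cy']+p['fy']*c[1]/c[2]]
def st():
    s=telemetry.state(); print({k:np.round(s[k],3).tolist() for k in ('time_s','tool_pos','tcp_rot','force','finger_gap','grasp_force','joints')})
E
python3 - <<'E'
from h import *
st()
for n in('top','side'):
    p=cap(n,n+'1.png'); print(n,[k for k in p if k!='image'],np.round(p['world_from_camera'],3).tolist(),p['fx'])
    for t,z in (('pocket',.112),('lip',.12),('turret_knob',.154),('cover_mid',.035),('tray_in',.0),('lamp1_mid',.1),('lamp_house',.118),('timer',.02)):
        r=vision.spot_in(p,t)[:4]
        for q in r: print(t,round(q['score'],2),np.round(q['xy']),np.round(atz(p,q['xy'],z),3))
E
```

```text
{'time_s': 0.0, 'tool_pos': [0.149, 0.529, 0.204], 'tcp_rot': [0.136, 0.991, -0.001, -0.0], 'force': [0.045, -0.85, -0.122], 'finger_gap': 1.001, 'grasp_force': 0.0, 'joints': [1.194, 0.088, 1.372, 0.0, 1.684, -0.103]}
top ['fx', 'fy', 'cx', 'cy', 'world_from_camera', 'shot'] [[0.011, 0.982, -0.191, 0.297], [-1.0, 0.012, 0.004, -0.075], [0.006, 0.191, 0.982, 1.478], [0.0, 0.0, 0.0, 1.0]] 371.64845763988956
pocket 0.79 [243. 179.] [ 0.618 -0.03   0.112]
pocket 0.47 [164. 242.] [0.378 0.252 0.112]
lip 0.8 [246. 172.] [ 0.641 -0.041  0.12 ]
turret_knob 0.77 [242. 189.] [ 0.57  -0.032  0.154]
turret_knob 0.54 [246. 176.] [ 0.618 -0.046  0.154]
cover_mid 0.6 [165. 240.] [0.392 0.266 0.035]
tray_in 0.82 [360. 166.] [ 0.707 -0.509  0.   ]
tray_in 0.71 [276. 238.] [ 0.407 -0.163  0.   ]
lamp_house 0.69 [238. 171.] [ 0.648 -0.013  0.118]
lamp_house 0.15 [163. 241.] [0.381 0.254 0.118]
timer 0.76 [210. 230.] [0.431 0.096 0.02 ]
side ['fx', 'fy', 'cx', 'cy', 'world_from_camera', 'shot'] [[-0.915, 0.182, -0.36, 0.095], [-0.403, -0.458, 0.793, 0.913], [-0.021, 0.87, 0.492, 0.725], [0.0, 0.0, 0.0, 1.0]] 418.9078593558317
pocket 0.71 [213. 205.] [0.616 0.055 0.112]
lip 0.96 [221. 202.] [0.594 0.043 0.12 ]
lip 0.17 [228. 223.] [0.528 0.131 0.12 ]
turret_knob 0.66 [232. 217.] [0.507 0.146 0.154]
cover_mid 0.63 [253. 314.] [0.378 0.314 0.035]
tray_in 0.66 [264. 152.] [ 0.714 -0.547  0.   ]
tray_in 0.41 [278. 183.] [ 0.567 -0.323  0.   ]
lamp1_mid 0.62 [215. 204.] [0.62  0.033 0.1  ]
lamp1_mid 0.57 [213. 219.] [0.59 0.1  0.1 ]
lamp_house 0.69 [216. 208.] [0.595 0.076 0.118]
lamp_house 0.22 [279. 181.] [ 0.488 -0.132  0.118]
```

Run:
```python
import cv2
a=cv2.imread('pics/top1.png')[110:290,110:400]; cv2.imwrite('pics/top1c.png',cv2.resize(a,None,fx=2.75,fy=2.75,interpolation=cv2.INTER_CUBIC))
a=cv2.imread('pics/side1.png')[130:355,110:400]; cv2.imwrite('pics/side1c.png',cv2.resize(a,None,fx=2.6,fy=2.6,interpolation=cv2.INTER_CUBIC))
```

```text
(no output)
```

View pics/top1c.png

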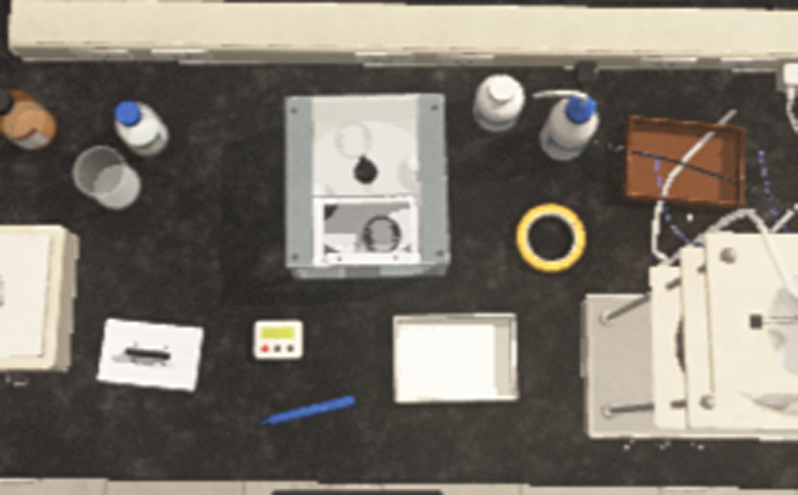

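View pics/side1c.png

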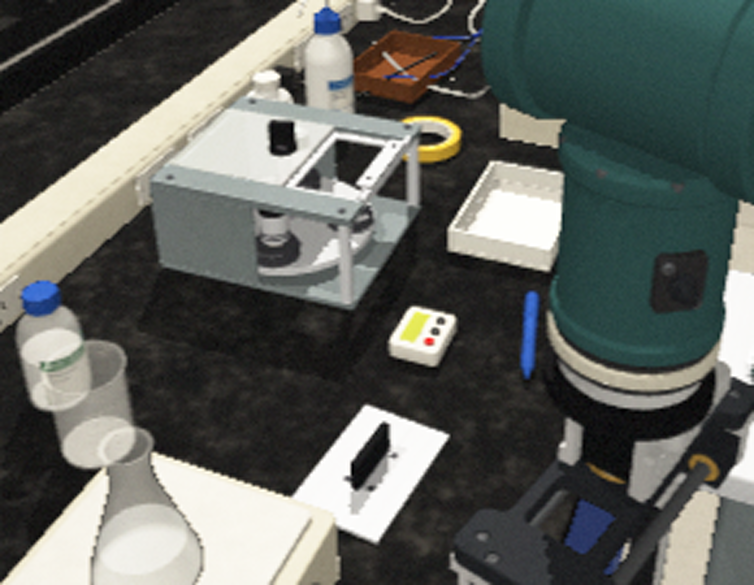

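Run:
```python
from h import *
P=vision.capture('top'); S=vision.capture('side')
a=P['image'][140:215,205:285,::-1]; b=S['image'][165:250,165:275,::-1]
a=cv2.resize(a,(640,600),interpolation=cv2.INTER_CUBIC); cv2.imwrite('pics/t2.png',a)
b=cv2.resize(b,(770,595),interpolation=cv2.INTER_CUBIC); cv2.imwrite('pics/s2.png',b)
f=lambda x,y:(x/2.75+110-.3,y/2.75+110-.3)
for c in((285,95),(443,95),(450,265),(288,268)): print('deck',np.round(atz(P,f(*c),.118),3))
for n,t,z in (('P','cover',.0),('P','tray_in',.03),('S','cover',0),):
    p=dict(P=P,S=S)[n]
    for q in vision.trace(p,t)[:2]:
        c,_=cv2.findContours(q['mask'].astype('uint8'),0,2); c=max(c,key=cv2.contourArea)
        b=cv2.boxPoints(cv2.minAreaRect(c)); print(n,t,round(q['score'],2),[np.round(atz(p,x,z)[:2],3).tolist() for x in b],np.round(np.mean([atz(p,x,z) for x in b],0),3))
```

```text
deck [0.751 0.084 0.118]
deck [ 0.754 -0.136  0.118]
deck [ 0.515 -0.146  0.118]
deck [0.508 0.072 0.118]
P cover 0.93 [[0.362, 0.351], [0.45, 0.347], [0.437, 0.208], [0.349, 0.213]] [0.399 0.28  0.   ]
P tray_in 0.84 [[0.622, -0.392], [0.755, -0.406], [0.743, -0.59], [0.61, -0.573]] [ 0.683 -0.49   0.03 ]
P tray_in 0.69 [[0.447, 0.127], [0.448, 0.061], [0.397, 0.06], [0.396, 0.125]] [0.422 0.093 0.03 ]
S cover 0.62 [[0.448, 0.328], [0.445, 0.171], [0.347, 0.21], [0.36, 0.355]] [0.4   0.266 0.   ]
```

View pics/t2.png

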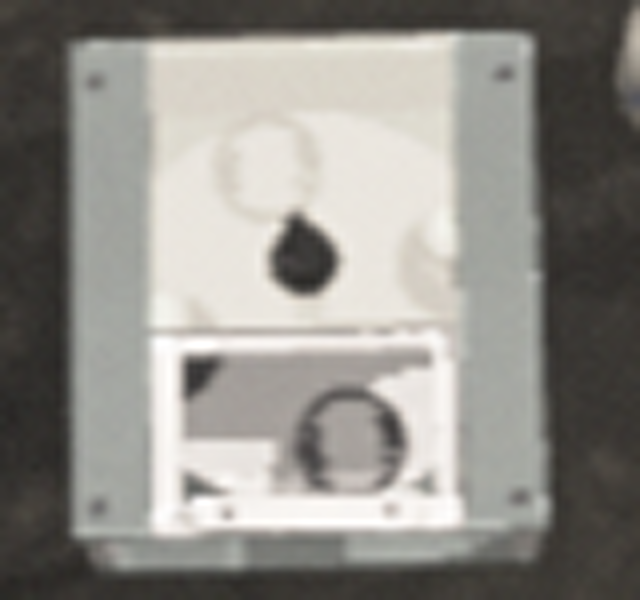

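View pics/s2.png

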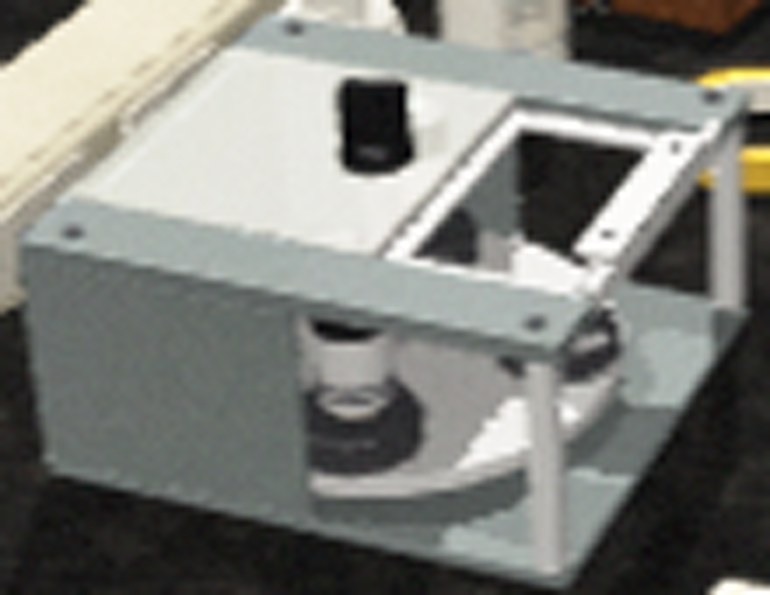

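Run:
```python
from h import *
from scipy.optimize import least_squares
P=vision.capture('top'); S=vision.capture('side')
T=lambda x,y:np.array([x/8+204.56,y/8+139.56]); D=lambda x,y:np.array([x/7+164.57,y/7+164.57])
A=[(P,T(70,42),(1,1,.118),1),(P,T(533,35),(1,-1,.118),1),(P,T(545,525),(-1,-1,.118),1),(P,T(72,530),(-1,1,.118),1),
(S,D(22,240),(1,1,.118),1),(S,D(575,350),(-1,1,.118),1),(S,D(275,15),(1,-1,.118),1),(S,D(745,95),(-1,-1,.118),1),
(P,T(183,352),(.036,.06,.112),0),(P,T(435,348),(.036,-.06,.112),0),(S,D(520,133),(.036,-.06,.112),0),(S,D(410,260),(.036,.06,.112),0),(S,D(372,85),(.078,0,.154),0)]
def X(v,q,k):
    x,y,w,d=v; l=np.array([d+.12*q[0],.11*q[1]]) if k else np.array(q[:2]); c,s=np.cos(w),np.sin(w)
    return [x+c*l[0]-s*l[1],y+s*l[0]+c*l[1],q[2]]
def f(v): return np.concatenate([proj(p,X(v,q,k))-u for p,u,q,k in A])
r=least_squares(f,[.58,-.03,.03,.05],loss='soft_l1'); print(r.x.round(4)); print(f(r.x).reshape(-1,2).round(1).tolist())
v=r.x; print('axis',np.round(X(v,(.078,0,.154),0),3),'lip',np.round(X(v,(-.034,0,.12),0),3))
for z in (.025,.035): 
  a,b=atz(P,T(352,443),z),atz(P,T(268,165),z); print(z,a.round(3),b.round(3),((a+b)/2).round(3),np.linalg.norm(a-b)/2,np.arctan2(*(b-a)[1::-1]))
print('knob top',atz(P,T(305,260),.15).round(3),atz(P,T(293,217),.15).round(3),atz(S,D(375,85),.154).round(3))
# tray
f=lambda x,y:(x/2.75+109.7,y/2.75+109.7)
for c in((393,315),(517,314),(518,402),(394,402)): print('tray',np.round(atz(P,f(*c),.03),3))
```

```text
[ 0.5647 -0.0333  0.0384  0.067 ]
[[0.0, 0.4], [-0.3, -0.1], [0.4, 0.6], [0.1, 1.5], [-0.7, 0.1], [-1.9, -0.0], [-0.7, -0.4], [1.4, -0.4], [-0.4, 0.2], [-0.0, -0.1], [0.7, -1.4], [-0.5, -0.3], [-0.0, -0.1]]
axis [ 0.643 -0.03   0.154] lip [ 0.531 -0.035  0.12 ]
0.025 [ 0.573 -0.052  0.025] [ 0.716 -0.008  0.025] [ 0.645 -0.03   0.025] 0.07483456597207487 0.3032786040568554
0.035 [ 0.571 -0.052  0.035] [ 0.713 -0.008  0.035] [ 0.642 -0.03   0.035] 0.07431965059394945 0.30327860405685536
knob top [ 0.635 -0.031  0.15 ] [ 0.655 -0.025  0.15 ] [ 0.641 -0.03   0.154]
tray [ 0.456 -0.07   0.03 ]
tray [ 0.459 -0.246  0.03 ]
tray [ 0.336 -0.246  0.03 ]
tray [ 0.334 -0.073  0.03 ]
```

Request:
{"method": "servo_tool", "body": {
  "motion": [
    [0,0,0.06,-0.18,1],
    [0.02,-0.02,0.1,-0.36,1],
    [0.06,-0.06,0.1,-0.55,1],
    [0.1,-0.1,0.1,-0.73,1],
    [0.15,-0.15,0.1,-0.92,1],
    [0.2,-0.19,0.1,-1.1,1],
    [0.24,-0.24,0.1,-1.29,1],
    [0.28,-0.28,0.1,-1.47,1],
    [0.33,-0.33,0.1,-1.66,1],
    [0.37,-0.37,0.1,-1.84,1],
    [0.42,-0.42,0.1,-2.03,1],
    [0.46,-0.46,0.1,-2.2,1]
  ]
}}

```text
time_s: 2.75
tool_pos: [0.6032, 0.0747, 0.3056]
tcp_rot: [0.946, 0.325, 0.0, -0.0]
force: [0.6, 0.9, 0.2]
finger_gap: 1.0
grasp_force: 0.0
```

Request:
{"method": "servo_tool", "body": {
  "motion": [
    [0.01,-0.05,0,-0.1,0.6],
    [0.034,-0.099,-0.03,-0.2,0.6],
    [0.034,-0.099,-0.05,-0.36,0.6],
    [0.034,-0.099,-0.08,-0.366,0.6],
    [0.034,-0.099,-0.08,-0.366,0.6]
  ],
  "newtons": 20
}}

```text
time_s: 3.38
tool_pos: [0.6344, -0.0227, 0.222]
tcp_rot: [0.989, 0.15, -0.003, -0.001]
force: [0.5, 0.2, -0.2]
finger_gap: 0.603
grasp_force: 0.0
```

Run:
```python
from h import *
st(); P=vision.capture('top'); S=vision.capture('side')
cv2.imwrite('pics/s3.png',cv2.resize(S['image'][120:260,150:330,::-1],(720,560),interpolation=cv2.INTER_CUBIC))
s=telemetry.state(); q=s['tcp_rot']; print('yaw y',2*np.arctan2(q[1],q[0])-np.pi/2)
```

```text
{'time_s': 3.375, 'tool_pos': [0.634, -0.023, 0.222], 'tcp_rot': [0.989, 0.15, -0.003, -0.001], 'force': [0.546, 0.247, -0.152], 'finger_gap': 0.603, 'grasp_force': 0.0, 'joints': [-0.125, 0.282, 1.112, -0.0, 1.754, 1.144]}
yaw y -1.2686706729737023
```

Request:
{"method": "servo_tool", "body": {
  "motion": [
    [0,0,-0.04,0,0.5],
    [0,0,-0.08,0,0.4],
    [0,0,-0.097,0,0.4],
    [0,0,-0.097,0,0],
    [0,0,-0.097,0,0],
    [0,0,-0.097,0,0],
    [0,0,-0.097,0,0],
    [0,0,-0.097,0,0]
  ],
  "newtons": 20
}}

```text
time_s: 4.47
tool_pos: [0.6391, -0.0307, 0.1301]
tcp_rot: [0.989, 0.148, 0.003, 0.007]
force: [5.8, -16.1, -7.1]
finger_gap: 0.129
grasp_force: 20.0
```

Request:
{"method": "servo_tool", "body": {
  "motion": [
    [0,-0.002,0,0.08,0],
    [0,-0.002,0,0.25,0],
    [0,-0.002,0,0.43,0],
    [0,-0.002,0,0.61,0],
    [0,-0.002,0,0.79,0],
    [0,-0.002,0,0.97,0],
    [0,-0.002,0,1.15,0],
    [0,-0.002,0,1.3,0],
    [0,-0.002,0,1.31,0],
    [0,-0.002,0,1.31,0],
    [0,-0.002,0,1.31,0]
  ],
  "newtons": 35
}}

```text
time_s: 5.85
tool_pos: [0.6417, -0.0322, 0.1302]
tcp_rot: [0.694, 0.72, 0.0, 0.009]
force: [14.5, -15.3, -10.2]
finger_gap: 0.128
grasp_force: 35.0
```

Run:
```python
from h import *
st(); s=telemetry.state(); q=s['tcp_rot']; print('yaw y',2*np.arctan2(q[1],q[0])-np.pi/2, s['moment'])
```

```text
{'time_s': 5.85, 'tool_pos': [0.642, -0.032, 0.13], 'tcp_rot': [0.694, 0.72, 0.0, 0.009], 'force': [14.455, -15.297, -10.163], 'finger_gap': 0.128, 'grasp_force': 34.997, 'joints': [-0.132, 0.305, 1.264, -0.011, 1.557, -0.169]}
yaw y 0.036734112600161684 [-2.53325391 -1.93494908  0.12313056]
```

Request:
{"method": "servo_tool", "body": {
  "motion": [
    [0,0,0,0,0.4],
    [0,0,0,0,0.5],
    [0,0,0.06,0,0.5],
    [-0.02,-0.02,0.12,0,0.5],
    [-0.07,-0.05,0.14,0,0.5],
    [-0.12,-0.08,0.16,0,0.5],
    [-0.17,-0.11,0.17,0,0.5],
    [-0.22,-0.15,0.17,0,0.5],
    [-0.26,-0.19,0.17,0,0.5],
    [-0.26,-0.23,0.17,0,0.5],
    [-0.26,-0.23,0.17,0,0.5],
    [-0.26,-0.23,0.17,0,0.5]
  ]
}}

```text
time_s: 7.35
tool_pos: [0.3761, -0.254, 0.2994]
tcp_rot: [0.692, 0.722, 0.0, 0.0]
force: [0.2, -0.1, -0.2]
finger_gap: 0.497
grasp_force: 0.0
```

Run:
```python
from h import *
st(); P=vision.capture('top'); S=vision.capture('side')
a=cv2.resize(P['image'][140:215,210:280,::-1],(390,418),interpolation=cv2.INTER_CUBIC)
b=cv2.resize(S['image'][165:247,188:265,::-1],(392,418),interpolation=cv2.INTER_CUBIC)
cv2.imwrite('pics/c3.png',np.hstack([a,b]))
for n,p in(('P',P),('S',S)):
    for q in vision.spot_in(p,'lamp1_mid')[:3]: print(n,round(q['score'],2),np.round(q['xy']),atz(p,q['xy'],.085).round(3))
```

```text
{'time_s': 7.35, 'tool_pos': [0.376, -0.254, 0.299], 'tcp_rot': [0.692, 0.722, 0.0, 0.0], 'force': [0.235, -0.07, -0.237], 'finger_gap': 0.497, 'grasp_force': 0.0, 'joints': [-0.72, -0.128, 1.398, 0.001, 1.871, -0.761]}
P 0.68 [274. 236.] [ 0.405 -0.151  0.085]
S 0.41 [255. 313.] [0.355 0.353 0.085]
```

View pics/c3.png

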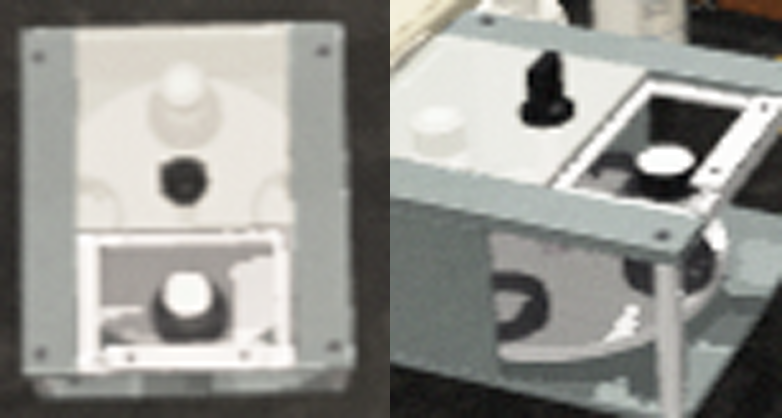

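Run:
```python
from h import *
P=vision.capture('top'); S=vision.capture('side')
a=atz(P,(187/5.571+209.6,292/5.571+139.6),.103);b=atz(S,(275/5.09+187.6,157/5.1+164.6),.103)
k=atz(P,(185/5.571+209.6,183/5.571+139.6),.15)
r=atz(P,(180/5.571+209.6,83/5.571+139.6),.103)
print(a,b,r,k); st()
def top(p):
    g=p['image'].min(2)
    return g
g=S['image'][150:220,200:270].min(2)
for p,n,c in((P,'P',(243,192)),(S,'S',(241,195))):
    m=(p['image'].min(2)>200).astype('uint8'); N,l,s,ce=cv2.connectedComponentsWithStats(m,connectivity=4)
    for i in range(1,N):
        if np.hypot(*(ce[i]-c))<6 and s[i][4]>15: print(n,ce[i],s[i],atz(p,ce[i],.103).round(4))
```

```text
[ 0.56940422 -0.03295638  0.103     ] [ 0.56975875 -0.03605015  0.103     ] [ 0.7164891  -0.02551175  0.103     ] [ 0.63348087 -0.03177583  0.15      ]
{'time_s': 7.65, 'tool_pos': [0.376, -0.254, 0.299], 'tcp_rot': [0.692, 0.722, 0.0, 0.0], 'force': [0.034, -0.021, 0.442], 'finger_gap': 0.498, 'grasp_force': 0.0, 'joints': [-0.719, -0.127, 1.398, 0.0, 1.87, -0.761]}
P [243.14583333 192.14583333] [240 189   8   8  48] [ 0.5689 -0.0329  0.103 ]
S [245.31111111 192.97777778] [220 181  48  27 270] [ 0.5656 -0.0528  0.103 ]
S [241.5 196. ] [237 194  10   5  44] [ 0.5686 -0.0327  0.103 ]
```

Request:
{"method": "servo_tool", "body": {
  "motion": [
    [0,0,0,-0.18,0.45],
    [0.02,0.02,0,-0.36,0.45],
    [0.05,0.05,0,-0.54,0.45],
    [0.08,0.08,0,-0.72,0.45],
    [0.1,0.11,0,-0.9,0.45],
    [0.12,0.13,0,-1.08,0.45],
    [0.14,0.16,0,-1.26,0.45],
    [0.16,0.18,0,-1.44,0.45],
    [0.18,0.2,-0.02,-1.62,0.45],
    [0.193,0.221,-0.05,-1.8,0.45],
    [0.193,0.221,-0.09,-1.98,0.45],
    [0.193,0.221,-0.12,-2.16,0.45]
  ]
}}

```text
time_s: 9.15
tool_pos: [0.5685, -0.0325, 0.1763]
tcp_rot: [0.962, -0.273, -0.001, 0.0]
force: [-0.6, 0.0, 0.5]
finger_gap: 0.453
grasp_force: 0.0
```

Request:
{"method": "servo_tool", "body": {
  "motion": [
    [0,0,0,-0.02,0.45],
    [0,0,0,-0.02,0.45],
    [0,0,0,-0.02,0.45]
  ]
}}

```text
time_s: 9.52
tool_pos: [0.57, -0.0338, 0.1809]
tcp_rot: [0.96, -0.28, 0.002, -0.0]
force: [-0.0, 0.4, 0.1]
finger_gap: 0.449
grasp_force: 0.0
```

Request:
{"method": "servo_tool", "body": {
  "motion": [
    [-0.001,0,-0.04,0,0.45],
    [-0.001,0,-0.08,0,0.45],
    [-0.001,0,-0.11,0,0.45],
    [-0.001,0,-0.111,0,0.45],
    [-0.001,0,-0.111,0,0.45],
    [-0.001,0,-0.111,0,0.2],
    [-0.001,0,-0.111,0,0.2],
    [-0.001,0,-0.111,0,0.2],
    [-0.001,0,-0.111,0,0.2]
  ],
  "newtons": 20
}}

```text
time_s: 10.65
tool_pos: [0.5694, -0.0339, 0.0697]
tcp_rot: [0.96, -0.28, 0.002, -0.0]
force: [-0.5, -0.0, 6.3]
finger_gap: 0.337
grasp_force: 20.0
```

Request:
{"method": "servo_tool", "body": {
  "motion": [
    [0,0,0,0.15,0.2],
    [0,0,0,0.32,0.2],
    [0,0,0,0.49,0.2],
    [0,0,0,0.66,0.2],
    [0,0,0,0.83,0.2],
    [0,0,0,1.0,0.2],
    [0,0,0,1.17,0.2],
    [0,0,0,1.34,0.2],
    [0,0,0,1.45,0.2],
    [0,0,0,1.45,0.2],
    [0,0,0,1.45,0.2]
  ],
  "newtons": 35
}}

```text
time_s: 12.02
tool_pos: [0.5695, -0.033, 0.0698]
tcp_rot: [0.904, 0.427, 0.002, 0.0]
force: [0.4, 1.9, 6.1]
finger_gap: 0.333
grasp_force: 35.0
```

Run:
```python
from h import *
st(); s=telemetry.state(); q=s['tcp_rot']; print('yaw y',2*np.arctan2(q[1],q[0])-np.pi/2, s['moment'])
```

```text
{'time_s': 12.025, 'tool_pos': [0.569, -0.033, 0.07], 'tcp_rot': [0.904, 0.427, 0.002, 0.0], 'force': [0.388, 1.892, 6.066], 'finger_gap': 0.333, 'grasp_force': 34.991, 'joints': [-0.158, 0.194, 1.524, 0.002, 1.42, 0.53]}
yaw y -0.6886724227072885 [ 0.30489108  0.11900083 -0.03435869]
```

Lift gently.

Request:
{"method": "servo_tool", "body": {
  "motion": [
    [0,0,0.01,0,0.2],
    [0,0,0.025,0,0.2],
    [0,0,0.05,0,0.2],
    [0,0,0.08,0,0.2],
    [0,0,0.12,0,0.2],
    [0,0,0.15,0,0.2],
    [0,0,0.15,0,0.2]
  ]
}}

```text
time_s: 12.9
tool_pos: [0.5694, -0.034, 0.2213]
tcp_rot: [0.904, 0.427, 0.003, 0.002]
force: [0.5, -0.6, -0.6]
finger_gap: 0.335
grasp_force: 35.0
```

Run:
```python
from h import *
st(); S=vision.capture('side')
cv2.imwrite('pics/s4.png',cv2.resize(S['image'][110:260,170:320,::-1],(560,560),interpolation=cv2.INTER_CUBIC))
```

```text
{'time_s': 12.9, 'tool_pos': [0.569, -0.034, 0.221], 'tcp_rot': [0.904, 0.427, 0.003, 0.002], 'force': [0.51, -0.574, -0.599], 'finger_gap': 0.335, 'grasp_force': 34.985, 'joints': [-0.159, 0.125, 1.298, -0.0, 1.711, 0.53]}
```

View pics/s4.png

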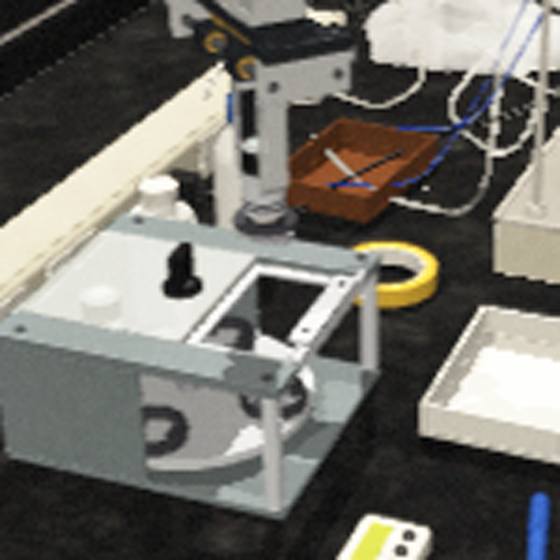

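Request:
{"method": "servo_tool", "body": {
  "motion": [
    [-0.03,-0.03,0,0,0.2],
    [-0.07,-0.065,0,0,0.2],
    [-0.11,-0.105,0,0,0.2],
    [-0.15,-0.14,-0.01,0,0.2],
    [-0.173,-0.166,-0.05,0,0.2],
    [-0.173,-0.166,-0.1,0,0.2],
    [-0.173,-0.166,-0.14,0,0.2],
    [-0.173,-0.166,-0.155,0,0.2],
    [-0.173,-0.166,-0.155,0,0.2]
  ]
}}

```text
time_s: 14.08
tool_pos: [0.3939, -0.1989, 0.061]
tcp_rot: [0.904, 0.427, -0.001, -0.002]
force: [-0.4, 0.3, -0.8]
finger_gap: 0.333
grasp_force: 35.0
```

Request:
{"method": "servo_tool", "body": {
  "motion": [
    [0,0,-0.006,0,0.2],
    [0,0,-0.013,0,0.2],
    [0,0,-0.018,0,0.2],
    [0,0,-0.018,0,0.2]
  ]
}}

```text
time_s: 14.58
tool_pos: [0.3961, -0.2005, 0.0485]
tcp_rot: [0.904, 0.427, 0.001, 0.002]
force: [-4.8, 2.9, 15.6]
finger_gap: 0.336
grasp_force: 35.0
```

Request:
{"method": "servo_tool", "body": {
  "motion": [
    [0,0,0.002,0,0.34],
    [0,0,0.002,0,0.38],
    [0,0,0.002,0,0.44],
    [0,0,0.002,0,0.5],
    [0,0,0.03,0,0.5],
    [0,0,0.08,0,0.5],
    [0,0,0.14,0,0.5],
    [0.02,0.02,0.18,-0.18,0.5],
    [0.05,0.04,0.2,-0.36,0.5],
    [0.08,0.07,0.2,-0.5,0.5],
    [0.11,0.1,0.2,-0.55,0.5],
    [0.14,0.13,0.2,-0.57,0.5]
  ],
  "newtons": 10
}}

```text
time_s: 16.08
tool_pos: [0.5358, -0.0686, 0.2442]
tcp_rot: [0.988, 0.155, -0.0, 0.0]
force: [-1.0, -1.2, 0.1]
finger_gap: 0.499
grasp_force: 0.0
```

Run:
```python
from h import *
st(); S=vision.capture('side'); P=vision.capture('top')
cv2.imwrite('pics/s5.png',np.hstack([cv2.resize(S['image'][150:290,190:330,::-1],(400,400),interpolation=cv2.INTER_CUBIC),cv2.resize(P['image'][140:280,150:290,::-1],(400,400),interpolation=cv2.INTER_CUBIC)]))
```

```text
{'time_s': 16.075, 'tool_pos': [0.536, -0.069, 0.244], 'tcp_rot': [0.988, 0.155, -0.0, 0.0], 'force': [-0.993, -1.225, 0.101], 'finger_gap': 0.499, 'grasp_force': 0.0, 'joints': [-0.232, 0.061, 1.322, -0.0, 1.758, 1.028]}
```

View pics/s5.png

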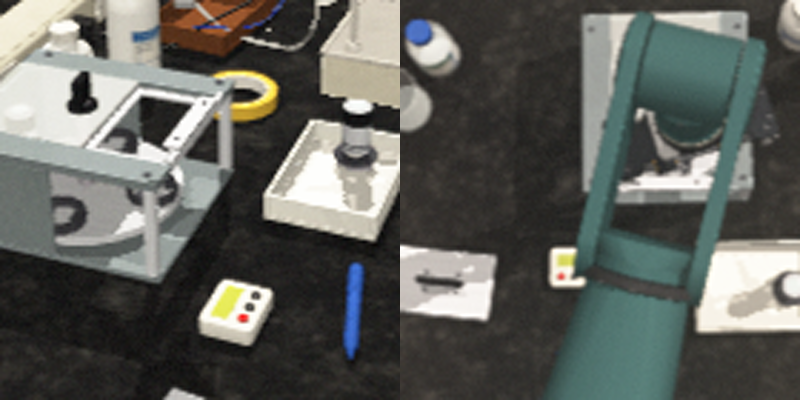

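Request:
{"method": "servo_tool", "body": {
  "motion": [
    [0.04,0.015,0,-0.1,0.6],
    [0.09,0.03,0,-0.2,0.6],
    [0.107,0.037,0,-0.273,0.6],
    [0.107,0.037,-0.03,-0.273,0.6],
    [0.107,0.037,-0.07,-0.273,0.6],
    [0.107,0.037,-0.1,-0.273,0.6],
    [0.107,0.037,-0.114,-0.273,0.6],
    [0.107,0.037,-0.114,-0.273,0.6],
    [0.107,0.037,-0.114,-0.273,0.2],
    [0.107,0.037,-0.114,-0.273,0.2],
    [0.107,0.037,-0.114,-0.273,0.2],
    [0.107,0.037,-0.114,-0.273,0.2]
  ],
  "newtons": 20
}}

```text
time_s: 17.68
tool_pos: [0.6426, -0.0299, 0.1322]
tcp_rot: [1.0, 0.02, 0.001, -0.002]
force: [-0.9, 4.9, 2.3]
finger_gap: 0.32
grasp_force: 20.0
```

Run:
```python
from h import *
st(); s=telemetry.state(); q=s['tcp_rot']; print('yaw y',2*np.arctan2(q[1],q[0])-np.pi/2, s['moment'])
```

```text
{'time_s': 17.675, 'tool_pos': [0.643, -0.03, 0.132], 'tcp_rot': [1.0, 0.02, 0.001, -0.002], 'force': [-0.857, 4.948, 2.288], 'finger_gap': 0.32, 'grasp_force': 19.996, 'joints': [-0.137, 0.316, 1.247, 0.005, 1.577, 1.393]}
yaw y -1.5298596530795872 [1.04584868 0.11214475 0.13814077]
```

Request:
{"method": "servo_tool", "body": {
  "motion": [
    [0,0.001,0,0.08,0.2],
    [0,0.001,0,0.24,0.2],
    [0,0.001,0,0.4,0.2],
    [0,0.001,0,0.56,0.2],
    [0,0.001,0,0.72,0.2],
    [0,0.001,0,0.88,0.2],
    [0,0.001,0,1.04,0.2],
    [0,0.001,0,1.2,0.2],
    [0,0.001,0,1.36,0.2],
    [0,0.001,0,1.5,0.2],
    [0,0.001,0,1.57,0.2],
    [0,0.001,0,1.57,0.2]
  ],
  "newtons": 50
}}

```text
time_s: 19.18
tool_pos: [0.6414, -0.0288, 0.1322]
tcp_rot: [0.693, 0.721, 0.002, -0.002]
force: [-2.5, 5.9, 4.0]
finger_gap: 0.313
grasp_force: 50.0
```

Request:
{"method": "servo_tool", "body": {
  "motion": [
    [0,0,0,0.08,0.2],
    [0,0,0,0.24,0.2],
    [0,0,0,0.4,0.2],
    [0,0,0,0.56,0.2],
    [0,0,0,0.72,0.2],
    [0,0,0,0.88,0.2],
    [0,0,0,1.04,0.2],
    [0,0,0,1.2,0.2],
    [0,0,0,1.36,0.2],
    [0,0,0,1.5,0.2],
    [0,0,0,1.572,0.2],
    [0,0,0,1.572,0.2]
  ]
}}

```text
time_s: 20.68
tool_pos: [0.6403, -0.03, 0.1321]
tcp_rot: [-0.021, 1.0, 0.001, -0.001]
force: [-5.5, 4.6, 5.0]
finger_gap: 0.317
grasp_force: 50.0
```

Run:
```python
from h import *
st(); s=telemetry.state(); q=s['tcp_rot']; print('yaw y',2*np.arctan2(q[1],q[0])-np.pi/2, s['moment'])
```

```text
{'time_s': 20.675, 'tool_pos': [0.64, -0.03, 0.132], 'tcp_rot': [-0.021, 1.0, 0.001, -0.001], 'force': [-5.473, 4.623, 5.036], 'finger_gap': 0.317, 'grasp_force': 50.014, 'joints': [-0.136, 0.315, 1.248, 0.001, 1.582, -1.748]}
yaw y 1.6122293428476988 [0.17033663 1.14571592 0.138891  ]
```

Request:
{"method": "servo_tool", "body": {
  "motion": [
    [0,0,0,0,0.45],
    [0,0,0,0,0.6],
    [0,0,0.06,0,0.6],
    [-0.02,-0.02,0.12,-0.18,0.5],
    [-0.07,-0.05,0.14,-0.36,0.45],
    [-0.12,-0.08,0.16,-0.54,0.45],
    [-0.17,-0.11,0.17,-0.72,0.45],
    [-0.22,-0.15,0.17,-0.9,0.45],
    [-0.26,-0.19,0.17,-1.08,0.45],
    [-0.26,-0.22,0.17,-1.26,0.45],
    [-0.26,-0.22,0.17,-1.44,0.45],
    [-0.26,-0.22,0.17,-1.6,0.45]
  ]
}}

```text
time_s: 22.18
tool_pos: [0.3816, -0.2526, 0.3005]
tcp_rot: [0.706, 0.708, -0.0, 0.0]
force: [0.0, 0.0, -0.7]
finger_gap: 0.446
grasp_force: 0.0
```

Run:
```python
from h import *
st(); P=vision.capture('top'); S=vision.capture('side')
a=cv2.resize(P['image'][140:215,210:280,::-1],(390,418),interpolation=cv2.INTER_CUBIC)
b=cv2.resize(S['image'][165:247,188:265,::-1],(392,418),interpolation=cv2.INTER_CUBIC)
cv2.imwrite('pics/c6.png',np.hstack([a,b]))
for p,n,c in((P,'P',(243,192)),(S,'S',(241,195))):
    m=(p['image'].min(2)>200).astype('uint8'); N,l,s,ce=cv2.connectedComponentsWithStats(m,connectivity=4)
    for i in range(1,N):
        if np.hypot(*(ce[i]-c))<6 and s[i][4]>15: print(n,ce[i],s[i],atz(p,ce[i],.103).round(4))
```

```text
{'time_s': 22.175, 'tool_pos': [0.382, -0.253, 0.301], 'tcp_rot': [0.706, 0.708, -0.0, 0.0], 'force': [0.0, 0.027, -0.73], 'finger_gap': 0.446, 'grasp_force': 0.0, 'joints': [-0.709, -0.119, 1.387, -0.0, 1.873, -0.711]}
P [243.82978723 192.0212766 ] [240 189   8   7  47] [ 0.5694 -0.0355  0.103 ]
S [245.36162362 193.01476015] [220 181  48  27 271] [ 0.5654 -0.0527  0.103 ]
S [241.84444444 195.4       ] [237 193  11   6  45] [ 0.5691 -0.0362  0.103 ]
```

View pics/c6.png

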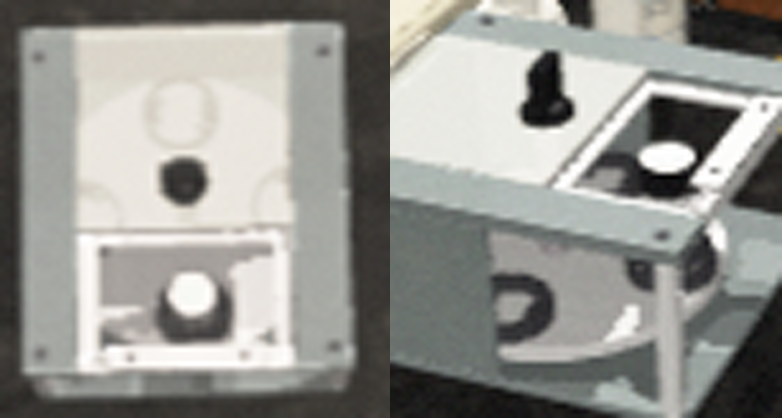

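Request:
{"method": "servo_tool", "body": {
  "motion": [
    [0,0,0,-0.18,0.45],
    [0.02,0.02,0,-0.36,0.45],
    [0.05,0.05,0,-0.54,0.45],
    [0.08,0.08,0,-0.72,0.45],
    [0.1,0.11,0,-0.9,0.45],
    [0.12,0.13,0,-1.08,0.45],
    [0.14,0.16,0,-1.26,0.45],
    [0.16,0.18,0,-1.44,0.45],
    [0.18,0.2,-0.02,-1.62,0.45],
    [0.187,0.217,-0.05,-1.8,0.45],
    [0.187,0.217,-0.09,-1.98,0.45],
    [0.187,0.217,-0.12,-2.14,0.45]
  ]
}}

```text
time_s: 23.78
tool_pos: [0.5686, -0.0342, 0.1785]
tcp_rot: [0.961, -0.277, -0.001, 0.0]
force: [0.2, -0.0, 0.9]
finger_gap: 0.449
grasp_force: 0.0
```

Request:
{"method": "servo_tool", "body": {
  "motion": [
    [0,0,0,0,0.45],
    [0,0,0,0,0.45],
    [0,0,0,0,0.45]
  ]
}}

```text
time_s: 24.15
tool_pos: [0.57, -0.0349, 0.1829]
tcp_rot: [0.961, -0.275, 0.002, -0.0]
force: [0.4, -0.1, -0.8]
finger_gap: 0.446
grasp_force: 0.0
```

Request:
{"method": "servo_tool", "body": {
  "motion": [
    [-0.001,0,-0.04,0,0.45],
    [-0.001,0,-0.08,0,0.45],
    [-0.001,0,-0.11,0,0.45],
    [-0.001,0,-0.113,0,0.45],
    [-0.001,0,-0.113,0,0.45],
    [-0.001,0,-0.113,0,0.2],
    [-0.001,0,-0.113,0,0.2],
    [-0.001,0,-0.113,0,0.2],
    [-0.001,0,-0.113,0,0.2]
  ],
  "newtons": 20
}}

```text
time_s: 25.28
tool_pos: [0.5693, -0.0351, 0.0698]
tcp_rot: [0.961, -0.276, 0.002, -0.0]
force: [-1.5, -0.7, 5.9]
finger_gap: 0.337
grasp_force: 19.9
```

Request:
{"method": "servo_tool", "body": {
  "motion": [
    [0,0,0,0.15,0.2],
    [0,0,0,0.32,0.2],
    [0,0,0,0.49,0.2],
    [0,0,0,0.66,0.2],
    [0,0,0,0.83,0.2],
    [0,0,0,1.0,0.2],
    [0,0,0,1.17,0.2],
    [0,0,0,1.34,0.2],
    [0,0,0,1.45,0.2],
    [0,0,0,1.45,0.2],
    [0,0,0,1.45,0.2]
  ],
  "newtons": 35
}}

```text
time_s: 26.65
tool_pos: [0.5695, -0.0347, 0.0698]
tcp_rot: [0.902, 0.431, 0.002, 0.001]
force: [0.1, 0.7, 5.1]
finger_gap: 0.336
grasp_force: 34.9
```

Request:
{"method": "servo_tool", "body": {
  "motion": [
    [0,0,0.01,0,0.2],
    [0,0,0.025,0,0.2],
    [0,0,0.05,0,0.2],
    [0,0,0.08,0,0.2]
  ]
}}

```text
time_s: 27.15
tool_pos: [0.5674, -0.0345, 0.1482]
tcp_rot: [0.902, 0.431, -0.001, -0.0]
force: [0.1, 0.0, -1.4]
finger_gap: 0.334
grasp_force: 34.9
```

Request:
{"method": "servo_tool", "body": {
  "motion": [
    [0,0,0.04,0,0.2],
    [0,0,0.075,0,0.2],
    [-0.03,-0.015,0.075,0,0.2],
    [-0.07,-0.035,0.075,0,0.2],
    [-0.12,-0.055,0.075,0,0.2],
    [-0.16,-0.075,0.07,0,0.2],
    [-0.172,-0.08,0.03,0,0.2],
    [-0.172,-0.08,-0.02,0,0.2],
    [-0.172,-0.08,-0.06,0,0.2],
    [-0.172,-0.08,-0.085,0,0.2],
    [-0.172,-0.08,-0.085,0,0.2]
  ]
}}

```text
time_s: 28.52
tool_pos: [0.3942, -0.1139, 0.061]
tcp_rot: [0.902, 0.431, -0.001, -0.002]
force: [-0.3, 0.3, -0.8]
finger_gap: 0.336
grasp_force: 34.9
```

Request:
{"method": "servo_tool", "body": {
  "motion": [
    [0,0,-0.006,0,0.2],
    [0,0,-0.013,0,0.2],
    [0,0,-0.018,0,0.2],
    [0,0,-0.018,0,0.2]
  ]
}}

```text
time_s: 29.02
tool_pos: [0.3973, -0.1156, 0.0485]
tcp_rot: [0.902, 0.431, 0.001, 0.002]
force: [-5.3, 1.1, 16.2]
finger_gap: 0.336
grasp_force: 35.0
```

Request:
{"method": "servo_tool", "body": {
  "motion": [
    [0,0,0.002,0,0.34],
    [0,0,0.002,0,0.38],
    [0,0,0.002,0,0.44],
    [0,0,0.002,0,0.5],
    [0,0,0.03,0,0.5],
    [0,0,0.08,0,0.5],
    [0,0,0.14,0,0.6],
    [-0.02,-0.02,0.18,0.18,0.7],
    [-0.02,-0.04,0.2,0.36,0.8],
    [-0.02,-0.06,0.2,0.54,0.9],
    [-0.02,-0.06,0.2,0.72,0.9],
    [-0.02,-0.06,0.2,0.72,0.9]
  ],
  "newtons": 10
}}

```text
time_s: 30.52
tool_pos: [0.3758, -0.1748, 0.2441]
tcp_rot: [0.694, 0.72, -0.0, -0.0]
force: [0.1, -0.4, 0.2]
finger_gap: 0.897
grasp_force: 0.0
```

```bash
cat > cov.py <<'E'
from h import *
def quad(p,z,c0):
    "plate outline from bright component near c0"
    hsv=cv2.cvtColor(p['image'],cv2.COLOR_RGB2HSV)
    m=((p['image'].min(2)>150)).astype('uint8'); m=cv2.morphologyEx(m,cv2.MORPH_CLOSE,np.ones((9,9)))
    N,l,s,ce=cv2.connectedComponentsWithStats(m); i=l[int(c0[1]),int(c0[0])]
    c,_=cv2.findContours((l==i).astype('uint8'),0,2); c=max(c,key=cv2.contourArea)
    W=np.array([atz(p,x[0],z)[:2] for x in c]); return cv2.minAreaRect((W*1000).astype('float32')),s[i]
E
python3 - <<'E'
from cov import *
st(); S=vision.capture('side'); P=vision.capture('top')
for n,p in(('P',P),('S',S)):
    q=vision.trace(p,'cover')[0]; print(n,q['score'],q['xy'],quad(p,.005,q['xy']))
    W=np.argwhere(q['mask'])[:,::-1]; c,_=cv2.findContours(q['mask'].astype('uint8'),0,2); c=max(c,key=cv2.contourArea)
    print(cv2.minAreaRect((np.array([atz(p,x[0],.005)[:2] for x in c])*1000).astype('float32')))
    # black bar
    ok=(p['image'].max(2)<70).astype('uint8'); N,l,s,ce=cv2.connectedComponentsWithStats(ok)
    for i in range(1,N):
        if s[i][4]>8 and np.hypot(*(ce[i]-q['xy']))<15: print('bar',ce[i],s[i],atz(p,ce[i],.03 if n=='P' else .02).round(3))
cv2.imwrite('pics/c7.png',np.hstack([cv2.resize(S['image'][270:350,205:305,::-1],(400,320),interpolation=cv2.INTER_CUBIC),cv2.resize(P['image'][210:290,125:225,::-1],(400,320),interpolation=cv2.INTER_CUBIC)]))
E
```

```text
{'time_s': 30.525, 'tool_pos': [0.376, -0.175, 0.244], 'tcp_rot': [0.694, 0.72, -0.0, -0.0], 'force': [0.087, -0.427, 0.167], 'finger_gap': 0.897, 'grasp_force': 0.0, 'joints': [-0.572, -0.222, 1.586, 0.0, 1.779, -0.61]}
P 0.71 [161.9, 236.9] (((398.7957458496094, 277.668701171875), (141.25531005859375, 87.84030151367188), 84.98031616210938), array([145, 226,  39,  26, 809], dtype=int32))
((397.070068359375, 277.5145263671875), (136.7450408935547, 86.95869445800781), 81.2654800415039)
bar [163.53333333 238.46666667] [157 238  14   2  15] [0.397 0.274 0.03 ]
S 0.98 [252.3, 311.8] (((593.7088623046875, 386.7882995605469), (374.46282958984375, 476.99725341796875), 87.92084503173828), array([   88,   248,   195,   136, 10702], dtype=int32))
((397.26904296875, 276.7876892089844), (144.68312072753906, 92.73102569580078), 84.63211059570312)
bar [251.81005587 305.31284916] [245 293  15  25 179] [0.398 0.278 0.02 ]
```

View pics/c7.png

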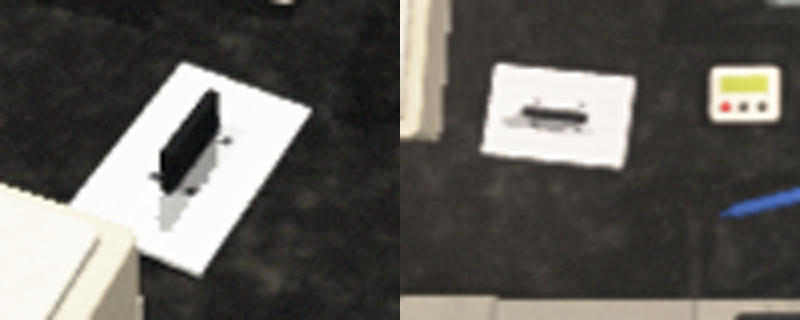

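Run:
```python
from h import *
S=vision.capture('side'); P=vision.capture('top')
a=(33/4+124.6,138/4+209.6); b=(135/4+204.6,235/4+269.6)
o,d=ray(P,a);o2,d2=ray(S,b)
t=np.linalg.lstsq(np.c_[d,-d2],o2-o,rcond=None)[0]; print(o+d*t[0],o2+d2*t[1])
```

```text
[0.37201675 0.38158211 0.06024911] [0.3796715  0.38415276 0.0614844 ]
```

Request:
{"method": "servo_tool", "body": {
  "motion": [
    [0,0.03,0,0.1,0.9],
    [0,0.07,0,0.28,0.9],
    [0,0.12,0,0.46,0.9],
    [0,0.17,0,0.64,0.9],
    [0.005,0.22,0,0.82,0.9],
    [0.01,0.27,0,1.0,0.9],
    [0.015,0.32,0,1.18,0.9],
    [0.02,0.37,0,1.34,0.9],
    [0.0215,0.41,-0.03,1.436,0.9],
    [0.0215,0.44,-0.07,1.436,0.9],
    [0.0215,0.452,-0.12,1.436,0.9],
    [0.0215,0.452,-0.16,1.436,0.9]
  ]
}}

```text
time_s: 32.33
tool_pos: [0.3964, 0.2782, 0.0823]
tcp_rot: [0.047, 0.999, -0.0, -0.001]
force: [-0.3, -0.2, 0.4]
finger_gap: 0.901
grasp_force: 0.0
```

Request:
{"method": "servo_tool", "body": {
  "motion": [
    [0,0,0,0,0.9],
    [0,0,0,0,0.9],
    [0,0,0,0,0.9]
  ]
}}

```text
time_s: 32.7
tool_pos: [0.3991, 0.278, 0.0872]
tcp_rot: [0.048, 0.999, 0.001, 0.002]
force: [1.3, 0.2, 0.8]
finger_gap: 0.899
grasp_force: 0.0
```

Run:
```python
from h import *
st(); S=vision.capture('side')
cv2.imwrite('pics/c8.png',cv2.resize(S['image'][230:360,190:320,::-1],(520,520),interpolation=cv2.INTER_CUBIC))
```

```text
{'time_s': 32.7, 'tool_pos': [0.399, 0.278, 0.087], 'tcp_rot': [0.048, 0.999, 0.001, 0.002], 'force': [1.304, 0.176, 0.77], 'finger_gap': 0.899, 'grasp_force': 0.0, 'joints': [0.492, -0.003, 1.702, 0.0, 1.438, -0.984]}
```

View pics/c8.png

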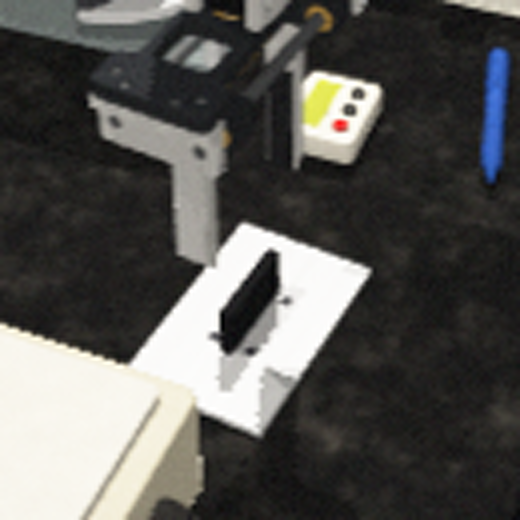

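Request:
{"method": "servo_tool", "body": {
  "motion": [
    [-0.001,0,-0.03,0,0.9],
    [-0.001,0,-0.06,0,0.9],
    [-0.001,0,-0.075,0,0.9],
    [-0.001,0,-0.078,0,0.9],
    [-0.001,0,-0.078,0,0.9],
    [-0.001,0,-0.078,0,0.5],
    [-0.001,0,-0.078,0,0.5],
    [-0.001,0,-0.078,0,0.5],
    [-0.001,0,-0.078,0,0.5],
    [-0.001,0,-0.078,0,0.5]
  ],
  "newtons": 15
}}

```text
time_s: 34.0
tool_pos: [0.3967, 0.2775, 0.007]
tcp_rot: [0.047, 0.999, 0.0, 0.0]
force: [-0.3, -0.7, 1.5]
finger_gap: 0.635
grasp_force: 15.0
```

Request:
{"method": "servo_tool", "body": {
  "motion": [
    [0,0,0.02,0,0.5],
    [0,0,0.06,0,0.5],
    [0,0,0.11,0.02,0.5],
    [0.01,-0.02,0.16,0.04,0.5],
    [0.03,-0.06,0.183,0.06,0.5],
    [0.055,-0.1,0.183,0.08,0.5],
    [0.08,-0.14,0.183,0.1,0.5],
    [0.1,-0.18,0.183,0.12,0.5],
    [0.125,-0.22,0.183,0.134,0.5],
    [0.15,-0.26,0.183,0.134,0.5],
    [0.17,-0.29,0.183,0.134,0.5],
    [0.176,-0.307,0.183,0.134,0.5]
  ]
}}

```text
time_s: 35.5
tool_pos: [0.5725, -0.0311, 0.188]
tcp_rot: [-0.019, 1.0, 0.0, -0.001]
force: [0.2, 0.9, -2.1]
finger_gap: 0.634
grasp_force: 15.0
```

Request:
{"method": "servo_tool", "body": {
  "motion": [
    [0.003,-0.003,0,0,0.5],
    [0.003,-0.003,0,0,0.5],
    [0.003,-0.003,0,0,0.5],
    [0.003,-0.003,0,0,0.5]
  ]
}}

```text
time_s: 36.0
tool_pos: [0.5752, -0.0317, 0.1898]
tcp_rot: [-0.02, 1.0, 0.0, 0.0]
force: [-0.4, -0.3, -0.2]
finger_gap: 0.635
grasp_force: 15.0
```

Run:
```python
from h import *
st(); S=vision.capture('side');P=vision.capture('top')
cv2.imwrite('pics/c9.png',np.hstack([cv2.resize(S['image'][135:260,180:305,::-1],(400,400),interpolation=cv2.INTER_CUBIC),cv2.resize(P['image'][140:265,180:305,::-1],(400,400),interpolation=cv2.INTER_CUBIC)]))
```

```text
{'time_s': 36.0, 'tool_pos': [0.575, -0.032, 0.19], 'tcp_rot': [-0.02, 1.0, 0.0, 0.0], 'force': [-0.444, -0.258, -0.187], 'finger_gap': 0.635, 'grasp_force': 15.0, 'joints': [-0.154, 0.148, 1.334, 0.0, 1.659, -1.765]}
```

View pics/c9.png

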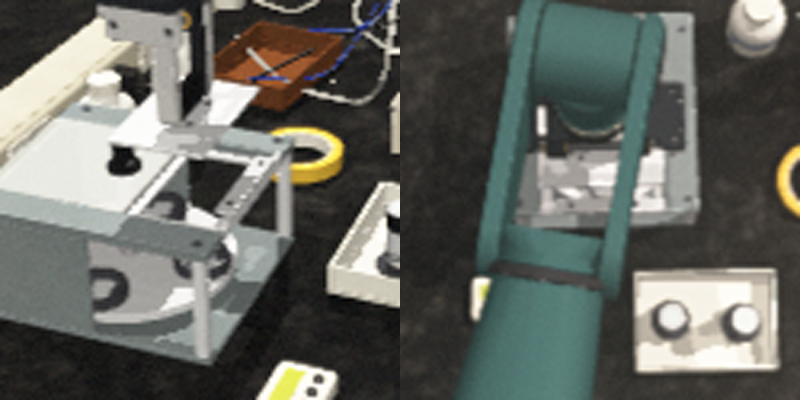

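Run:
```python
from h import *
S=vision.capture('side')
im=S['image'][165:195,205:270]
cv2.imwrite('pics/c10.png',cv2.resize(im[:,:,::-1],(780,360),interpolation=cv2.INTER_CUBIC))
c,s=np.cos(.038),np.sin(.038)
for dx in(-.044,.044):
  for dy in (-.069,.069):
    u=proj(S,[.5752+c*dx-s*dy,-.0317+s*dx+c*dy,.188]); print(dx,dy,np.round(u,1),'in crop',np.round([(u[0]-205+.5)*12,(u[1]-165+.5)*12]))
```

```text
-0.044 -0.069 [261.3 162. ] in crop [682. -30.]
-0.044 0.069 [242.9 183.4] in crop [461. 227.]
0.044 -0.069 [233.9 157.8] in crop [353. -80.]
0.044 0.069 [213.3 178.3] in crop [106. 165.]
```

View pics/c10.png

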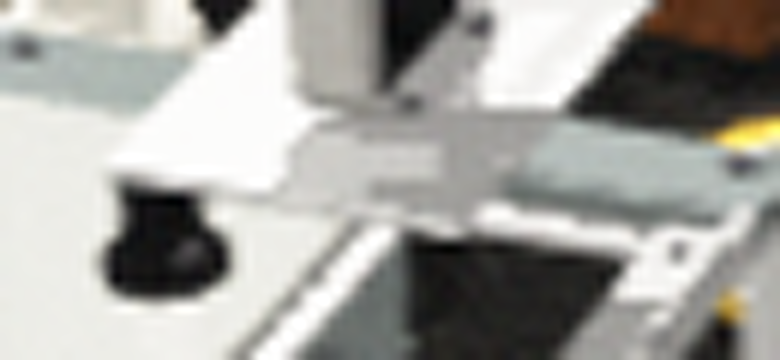

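Request:
{"method": "servo_tool", "body": {
  "motion": [
    [0.002,-0.001,-0.02,0,0.5],
    [0.002,-0.001,-0.04,0,0.5],
    [0.002,-0.001,-0.055,0,0.5],
    [0.002,-0.001,-0.06,0,0.5],
    [0.002,-0.001,-0.061,0,0.5],
    [0.002,-0.001,-0.061,0,0.5],
    [0.002,-0.001,-0.061,0,0.5]
  ]
}}

```text
time_s: 37.02
tool_pos: [0.5779, -0.0337, 0.1294]
tcp_rot: [-0.02, 1.0, -0.0, 0.001]
force: [-0.7, 1.1, -1.0]
finger_gap: 0.639
grasp_force: 15.0
```

Request:
{"method": "servo_tool", "body": {
  "motion": [
    [0,0,-0.001,0,0.5],
    [0,0,-0.002,0,0.5],
    [0,0,-0.003,0,0.5],
    [0,0,-0.003,0,0.5],
    [0,0,-0.003,0,0.5]
  ]
}}

```text
time_s: 37.65
tool_pos: [0.5774, -0.0337, 0.1255]
tcp_rot: [-0.02, 1.0, 0.0, -0.0]
force: [0.4, -1.0, -1.4]
finger_gap: 0.637
grasp_force: 15.0
```

Request:
{"method": "servo_tool", "body": {
  "motion": [
    [0,0,-0.0005,0,0.5],
    [0,0,-0.001,0,0.5],
    [0,0,-0.0015,0,0.5],
    [0,0,-0.002,0,0.5],
    [0,0,-0.0025,0,0.5],
    [0,0,-0.0025,0,0.5],
    [0,0,-0.0025,0,0.5]
  ]
}}

```text
time_s: 38.52
tool_pos: [0.5773, -0.0337, 0.1245]
tcp_rot: [-0.02, 1.0, -0.0, 0.0]
force: [-3.6, 0.4, 5.0]
finger_gap: 0.634
grasp_force: 15.0
```

Run:
```python
from h import *
st(); print(telemetry.state()['moment'])
```

```text
{'time_s': 38.525, 'tool_pos': [0.577, -0.034, 0.124], 'tcp_rot': [-0.02, 1.0, -0.0, 0.0], 'force': [-3.551, 0.383, 4.966], 'finger_gap': 0.634, 'grasp_force': 15.001, 'joints': [-0.156, 0.178, 1.43, -0.0, 1.533, -1.766]}
[0.0518512  0.54786115 0.08096506]
```

Request:
{"method": "servo_tool", "body": {
  "motion": [
    [0,0,0,0,0.5],
    [0,0,0,0,0.5],
    [0,0,-0.0005,0,0.5],
    [0,0,-0.001,0,0.5],
    [0,0,-0.001,0,0.5],
    [0,0,-0.001,0,0.5]
  ],
  "newtons": 7
}}

```text
time_s: 39.28
tool_pos: [0.5772, -0.0337, 0.1221]
tcp_rot: [-0.02, 1.0, 0.0, -0.0]
force: [-3.3, 0.0, 4.6]
finger_gap: 0.639
grasp_force: 7.0
```

Run:
```python
from h import *
st(); print(telemetry.state()['moment'])
S=vision.capture('side')
cv2.imwrite('pics/c11.png',cv2.resize(S['image'][170:225,195:265,::-1],(700,550),interpolation=cv2.INTER_CUBIC))
```

```text
{'time_s': 39.275, 'tool_pos': [0.577, -0.034, 0.122], 'tcp_rot': [-0.02, 1.0, 0.0, -0.0], 'force': [-3.314, 0.003, 4.611], 'finger_gap': 0.639, 'grasp_force': 7.0, 'joints': [-0.156, 0.18, 1.433, 0.0, 1.529, -1.766]}
[0.11844035 0.66665022 0.06360174]
```

View pics/c11.png

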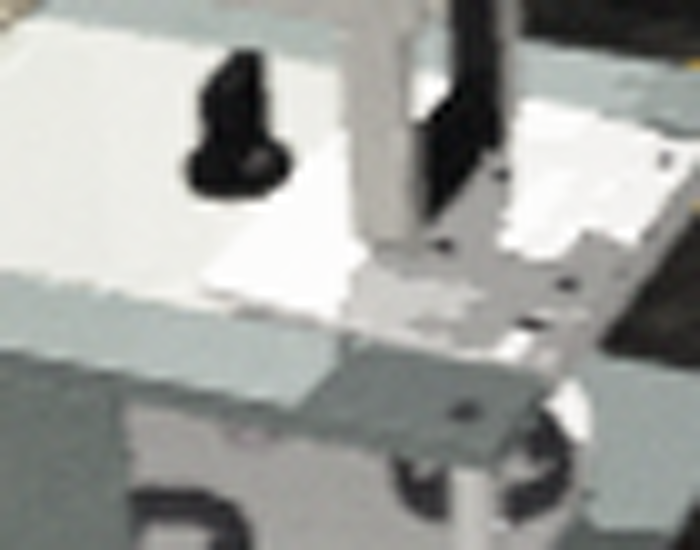

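Run:
```python
from h import *
S=vision.capture('side')
c,s=np.cos(.038),np.sin(.038)
for t,zu,sx in((0,.115,0),(.05,.115,.0013),(.09,.115,.0023)):
  for dx in(-.044,.044):
    dy=.069
    X=dx+sx; u=proj(S,[.5772+c*X-s*dy,-.0337+s*X+c*dy,zu+.005+dx*t]); print(t,dx,np.round([(u[0]-195+.5)*10,(u[1]-170+.5)*10]))
print('deck FL corner / lip corner / rear pocket corner')
for X,Y,z in((-.034,.052,.1255),(-.046,.052,.1255),(.046,.072,.118),(-.034,.052,.1215)):
    u=proj(S,[.5645+c*X-s*Y,-.033+s*X+c*Y,z]);print(np.round([(u[0]-195+.5)*10,(u[1]-170+.5)*10]))
```

```text
0 -0.044 [489. 352.]
0 0.044 [202. 296.]
0.05 -0.044 [485. 357.]
0.05 0.044 [197. 289.]
0.09 -0.044 [482. 362.]
0.09 0.044 [194. 283.]
deck FL corner / lip corner / rear pocket corner
[520. 308.]
[560. 316.]
[230. 316.]
[520. 320.]
```

Request:
{"method": "servo_tool", "body": {
  "motion": [
    [0,0,0,0,0.5],
    [0,0,0.001,0,0.5],
    [0,0,0.002,0,0.5],
    [0,0,0.0025,0,0.5],
    [0,0,0.0025,0,0.5],
    [0,0,0.0025,0,0.5]
  ],
  "newtons": 12
}}

```text
time_s: 40.12
tool_pos: [0.5775, -0.0337, 0.1243]
tcp_rot: [-0.02, 1.0, 0.0, 0.0]
force: [0.0, -0.1, -1.7]
finger_gap: 0.641
grasp_force: 12.0
```

Request:
{"method": "servo_tool", "body": {
  "motion": [
    [-0.002,0.0005,-0.0003,0,0.5],
    [-0.004,0.0005,-0.0003,0,0.5],
    [-0.006,0.0005,-0.0003,0,0.5],
    [-0.008,0.0005,-0.0003,0,0.5],
    [-0.008,0.0005,-0.0003,0,0.5]
  ]
}}

```text
time_s: 40.75
tool_pos: [0.5693, -0.0332, 0.1243]
tcp_rot: [-0.02, 1.0, 0.0, 0.0]
force: [1.0, -0.4, -1.8]
finger_gap: 0.639
grasp_force: 12.0
```

Request:
{"method": "servo_tool", "body": {
  "motion": [
    [-0.002,0,0,0,0.5],
    [-0.004,0,0,0,0.5],
    [-0.006,0,0,0,0.5],
    [-0.006,0,0,0,0.5]
  ]
}}

```text
time_s: 41.25
tool_pos: [0.5633, -0.0332, 0.1243]
tcp_rot: [-0.02, 1.0, 0.0, 0.0]
force: [-0.7, 0.6, -2.4]
finger_gap: 0.643
grasp_force: 12.0
```

Request:
{"method": "servo_tool", "body": {
  "motion": [
    [-0.001,0,0,0,0.5],
    [-0.002,0,0,0,0.5],
    [-0.003,0,0,0,0.5],
    [-0.003,0,0,0,0.5],
    [-0.003,0,0,0,0.5]
  ]
}}

```text
time_s: 41.88
tool_pos: [0.5605, -0.0332, 0.1243]
tcp_rot: [-0.02, 1.0, 0.0, 0.0]
force: [0.4, -0.6, -2.4]
finger_gap: 0.639
grasp_force: 12.0
```

Request:
{"method": "servo_tool", "body": {
  "motion": [
    [0,0,-0.001,0,0.5],
    [0.0005,0,-0.002,0,0.5],
    [0.001,0,-0.003,0,0.5],
    [0.0015,0,-0.004,0,0.5],
    [0.002,0,-0.005,0,0.5],
    [0.002,0,-0.006,0,0.5],
    [0.002,0,-0.006,0,0.5]
  ],
  "newtons": 7
}}

```text
time_s: 42.75
tool_pos: [0.5628, -0.0331, 0.1187]
tcp_rot: [-0.02, 1.0, 0.0, 0.001]
force: [0.2, 1.1, 1.8]
finger_gap: 0.641
grasp_force: 7.0
```

Request:
{"method": "servo_tool", "body": {
  "motion": [
    [0,0,-0.001,0,0.5],
    [0,0,-0.0015,0,0.5],
    [0,0,0,0,0.66],
    [0,0,0,0,0.7],
    [0,0,0,0,0.8],
    [0,0,0,0,0.9],
    [0,0,0.04,0,0.9],
    [0,0,0.09,0,0.9],
    [-0.04,-0.04,0.12,0,0.9],
    [-0.09,-0.09,0.14,0,0.9],
    [-0.14,-0.14,0.14,0,0.9],
    [-0.19,-0.18,0.14,0,0.9]
  ]
}}

```text
time_s: 44.25
tool_pos: [0.3877, -0.2004, 0.2585]
tcp_rot: [-0.02, 1.0, -0.001, 0.001]
force: [0.1, -0.2, 0.6]
finger_gap: 0.9
grasp_force: 0.0
```

Run:
```python
from h import *
st()
S=vision.capture('side');P=vision.capture('top')
a=cv2.resize(P['image'][140:275,205:325,::-1],(400,450),interpolation=cv2.INTER_CUBIC)
b=cv2.resize(S['image'][170:226,200:249,::-1],(394,450),interpolation=cv2.INTER_CUBIC)
cv2.imwrite('pics/c12.png',np.hstack([a,b]))
c,s=np.cos(.038),np.sin(.038)
for zu in(.117,.123):
 for X,Y in((.044,.069),(.044,-.069),(0,.03),(0,-.03)):
    z=zu if X else .147; u=proj(S,[.5645+c*X-s*Y,-.033+s*X+c*Y,z]);print(zu,X,Y,np.round([(u[0]-200+.5)*8.04+400,(u[1]-170+.5)*8.04]))
```

```text
{'time_s': 44.25, 'tool_pos': [0.388, -0.2, 0.258], 'tcp_rot': [-0.02, 1.0, -0.001, 0.001], 'force': [0.071, -0.171, 0.577], 'finger_gap': 0.9, 'grasp_force': 0.0, 'joints': [-0.607, -0.173, 1.517, -0.0, 1.796, -2.217]}
0.117 0.044 0.069 [554. 253.]
0.117 0.044 -0.069 [712.  77.]
0.117 0 0.03 [710. 148.]
0.117 0 -0.03 [776.  71.]
0.123 0.044 0.069 [553. 239.]
0.123 0.044 -0.069 [711.  63.]
0.123 0 0.03 [710. 148.]
0.123 0 -0.03 [776.  71.]
```

View pics/c12.png

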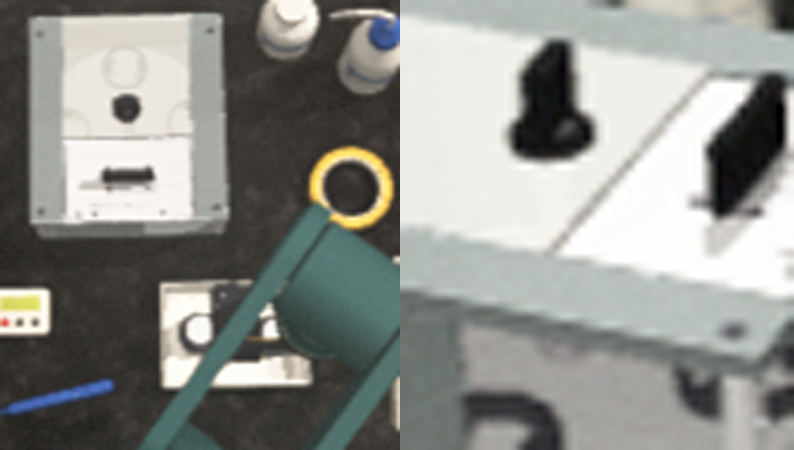

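```bash
python3 -c "
from rig import ctrl; print(ctrl.job_done())"
```

```text
the job is handed in; nothing more can be done
None
```

Both fitted lamps are out of the lamp house and standing in the white tray, the cover plate lies flat in its recess under the lip, and the job is handed in at about 44 s (limit 210 s).

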